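Put the glue bottle and the flux pot away in the bottle stand

TASK

Put the white glue bottle and the squat glass flux pot away in the wooden bottle stand: the glue bottle goes into its narrow round pocket and the flux pot into its wide one. Take them one at a time, keep them upright, and leave each standing on the floor of its pocket.

Things in the scene. Friction and masses are not known exactly. Their poses are not given: they have to be found in the camera images.
- glue_bottle: White squeeze bottle with red nozzle cap, 70 g, loose on the green cutting mat (3 mm thick). Straight round body 38 mm across up to 86 mm, cap 30 mm across to 106 mm, nozzle 12 mm across to 130 mm. Origin: centre of the underside, z up. Grasp from above round the upper body, about 80 mm above the underside (fingertips 65 to 70 mm), so the nozzle has room under the palm.
- flux_pot: Squat amber-brown glass pot with narrower grey metal screw lid, 120 g, loose on the same mat. Round body 64 mm across up to 32 mm, sloping in to the neck at 40 mm; lid: ribbed cylinder 47 mm across from 42 to 68 mm (the top). Origin: centre of the underside, z up. Grasp from above by the lid, fingertips 42 mm or more above the underside, clear of the glass shoulder.
- narrow_pocket (a point): Centre of the floor of the narrow pocket: round blind hole 60 mm across, 30 mm deep, 3 mm chamfer, in the wooden bottle stand (block 116 x 230 mm, 36 mm high, screwed to the desk). Floor 6 mm, mouth 36 mm above the desk. Axes: x and y along the short and long side of the block, z up; the wide pocket's centre lies 120 mm away along +y.
- wide_pocket (a point): Centre of the floor of the wide pocket: round blind hole 88 mm across, 30 mm deep, 3 mm chamfer, in the same block. Floor 6 mm, mouth 36 mm above the desk. Axes as for narrow_pocket, whose centre lies 120 mm away along -y.
Not all that is in view belongs to the job. Several things look just like the glue_bottle: the one meant starts nearest to the robot's base. Leave any turquoise look-alike of the flux_pot alone.

How it is judged:
By the outcome, as a careful person would: the job done as asked, in the order asked, and still so for the second after the job is handed in, with the robot touching nothing.
It also fails if it takes over 45 s, if anything falls off the work surface, if the arm or the gripper's body presses on something with over 40 N, if the wrist force passes 120 N, or if a joint passes its speed limit or range.

ROBOT

A 6-joint arm with a two-finger parallel gripper is mounted at the origin on a cart in front of the work surface, level with it; the furniture and walls round the work are solid. World frame = base frame: x ahead of the robot, y to its left, z up, the work surface at z = 0. Lengths are in mm, angles in rad, forces in N, time in s.
With the tool pointing down it reaches from about 375 to 900 mm from the base axis. Payload 3.1 kg.
Tool frame: the origin (TCP) lies at the very end of the fingers, on their centre line; the grasp point (between the pads) lies bot.pinch_z behind it (bot.pinch_z is the distance from the TCP to the grasp point, in mm); z points along the fingers, x is the direction in which the jaws open and shut, and the axes are right-handed (so a half turn about z gives the same grasp; the last joint's range is limited). The gripper opens to 85 mm and grips with 20 to 120 N. Pads are 22 mm wide; open, the fingers measure 114 mm over their backs; the gripper's body (76 mm by 85 mm) begins 54 mm behind the grasp point. The pads swing forward as they close: fully open they stand 13 mm farther back than shut.
Start: joints at [-1.323, 0.527, 1.433, -0, 1.181, -0.178], TCP at [258.744, -568.901, 231.31] pointing down, gripper open.
Joint ranges: [-3.08, 3.08], [-0.75, 2.2], [0.22, 2.44], [-1.43, 4.57], [0, 2.65], [-2.85, 2.85]. Speed limits (rad/s): [2.79, 2.79, 3.14, 3.14, 3.14, 3.14].

INTERFACE

Orientations are given as a unit quaternion [x, y, z, w].
In Python, from rig import bot, get_image gives the robot as it stands.
- The arm moves only by the tool apply_moves, never from a script. Its argument "rows" is a list of rows, each a list of 3 entries, a list of its own where there are three numbers: the closure in counts, from 0 (fully open) to 255 (shut), then the shift along the tool's x, y, z in cm, then the turn, a rotation vector about the tool's x, y, z in rad. In form: [[hand, [dx, dy, dz], [wx, wy, wz]], ...]. A call has 1 to 5 rows; each row shifts and turns the commanded pose from where the row before left it, along the tool's axes as they then stand; what a row does not reach is not made up. A row lasts 1/10 s, in which the tool goes at most 50 mm and 8.59 degrees, less where a joint would pass 70% of its speed; a pose out of reach is approached as far as the arm can. A call with a gripper value outside its range is refused whole. The fingers move at their own pace and stop on an object; "grip_force" is the grip in N (left out, the last holds). Time passes only in rows, so rows that do not move let the fingers close. It gives the time, the measured TCP pose, the force and the opening at its end, in the units of the state.
- bot.sense(): the state, without advancing time (a new reading comes with each control period).
- get_image(name): name is "scene" or "side" or "wrist"; returns a dict with "frame" (480x640x3 uint8, blue, green, red), "depth" (480x640 float32, mm along the optical axis (not along the pixel's ray), 0 where there is no reading), "vertical_fov" (degrees; the focal length in pixels is half the picture's height over the tangent of half this angle, whatever the lens; pixels are square), "cx", "cy" (the principal point, pixels), "k1" (the pictures are not rectified: a ray, as slopes to the right and down, at radius r is drawn at 1 + k1 r^2 times it, then the intrinsics apply), "rvec" (rotation vector, rad) and "tvec" (3), from world to camera coordinates, as OpenCV has them. Camera axes: x right, y down, z forward; pixel columns grow to the right and rows downward; lengths in mm; the calibration is good to about 2 mm. A picture is of the moment at which its call begins.
- bot.close_job(): hands the job in, once; it reports no verdict.
The state is a dict: "clock": time; "joint_positions": joint angles; "qvel": joint speeds; "joint_efforts": joint torques, N m; "ee_pos": TCP position; "tcp_rot": TCP orientation; "contact_force": force on the tool from outside, world axes, zero at the start; "torque": the same for the moment, N m; "finger_gap": finger opening in mm.
Only numpy, scipy, OpenCV 4.12 (cv2) and the standard library are available. Lean on these libraries where they do the work, as an engineer would, in place of code of your own. Each camera call takes 0.05 s, during which the arm holds its last target.

## Working session

There is one attempt and no reset: what is moved stays moved. The work goes in short steps, Python scripts to look and compute and a tool call to move; the robot and the scene stay as the last step left them, time stands still between calls to the robot, and variables do not carry over. Pictures are saved under pics/ and viewed, and the job is handed in when it is done.

Besides the shell and the picture viewer there is one more tool, called by a JSON object that holds its "op" and its "data". apply_moves: Moves the arm, as the interface text tells. Its arguments: {"type":"object","properties":{"rows":{"type":"array","items":{"type":"array"}},"grip_force":{"type":"number"}},"required":["rows"]}

```bash
ls; mkdir -p pics; python3 - <<'E'
from rig import bot, get_image
import cv2,pickle
d={}
for n in("scene","side","wrist"):
    g=get_image(n); d[n]=g; cv2.imwrite(f"pics/{n}0.png",g["frame"]); print(n,g["vertical_fov"],g["cx"],g["cy"],g["k1"],g["rvec"],g["tvec"])
pickle.dump(d,open("im0.pkl","wb"))
print(bot.sense(),bot.pinch_z)
E
```

```text
pics
scene 44.863134442292186 316.6494078800929 241.43141673390195 -0.17506748163976787 [ 1.21561046 -2.23013319  0.99131201] [ 79.57913086 379.13926999 974.14501382]
side 46.95947498976576 327.0763725966451 240.02375668503478 -0.07420000129364515 [ 1.97900912 -0.6328687   0.35471648] [-509.28541691  105.37583426 1131.6132052 ]
wrist 65.44354650835942 320.7326312524835 234.97106867791112 -0.06535835874127753 [-2.40354315  1.54518947  0.25596002] [-623.70399268  -42.36779466  380.05919834]
{'clock': 0.15, 'joint_positions': array([-1.32250459e+00,  5.28246691e-01,  1.43363113e+00, -6.11579333e-06,
        1.18139861e+00, -1.78480294e-01]), 'qvel': array([ 0.00048464, -0.00172072, -0.00372204, -0.00084027, -0.00086724,
       -0.00036462]), 'joint_efforts': array([ 1.16048977e-03, -4.42743301e+01, -1.78276330e+01, -3.10905089e-04,
        5.55650680e-03,  2.47095411e-07]), 'ee_pos': array([ 258.60585754, -568.37404752,  230.55470084]), 'tcp_rot': array([ 8.40813783e-01, -5.41323815e-01, -6.17645955e-04, -5.72098367e-04]), 'contact_force': array([-0.18115879, -0.7568216 , -0.25667133]), 'torque': array([-0.00664883,  0.00197659, -0.02472558]), 'finger_gap': 85.28440437537847} 18.700000000000003
```

View pics/scene0.png

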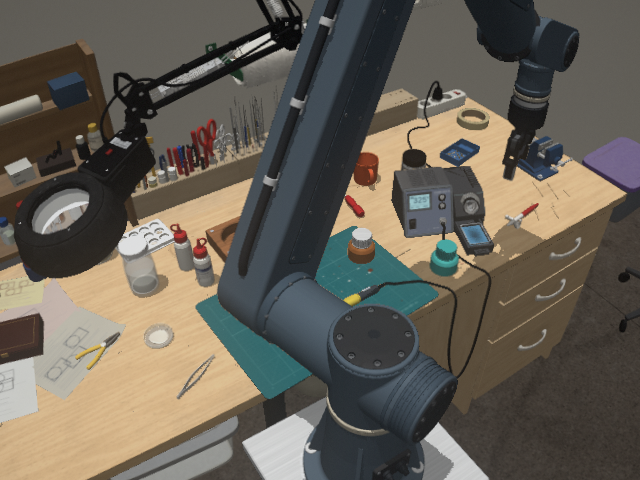

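View pics/side0.png

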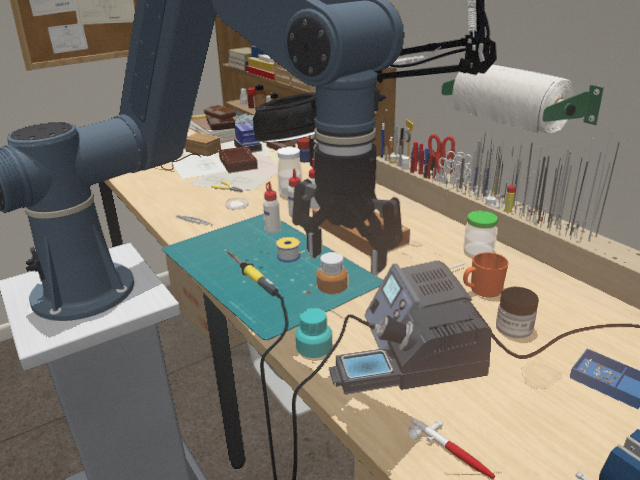

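View pics/wrist0.png

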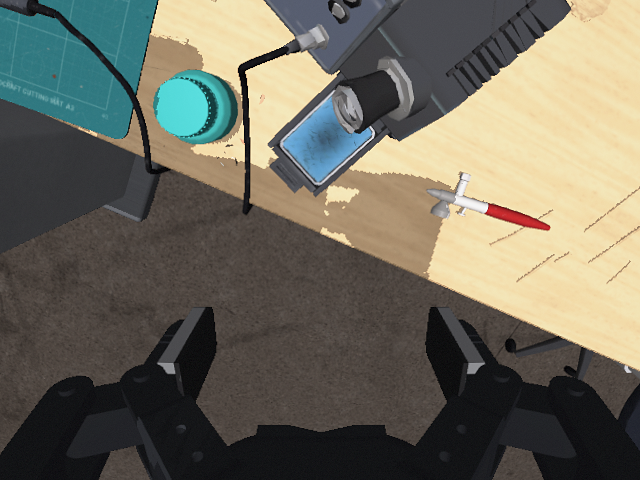

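The scene view shows bottles at about (183,247) and (203,263), and the flux pot at about (361,245). The stand is partly hidden, near (225,240). The side view shows bottles at (271,212), (294,195) and (311,180), the pot at (331,273), and the turquoise decoy at (314,333). Next I'll measure positions.

```bash
cat > h.py <<'E'
import numpy as np,cv2,pickle
from scipy.spatial.transform import Rotation as R
def K(g):
    f=240/np.tan(np.radians(g["vertical_fov"])/2)
    return np.array([[f,0,g["cx"]],[0,f,g["cy"]],[0,0,1]]),np.array([g["k1"],0,0,0,0.])
def world(g):
    k,d=K(g); v,u=np.mgrid[0:480,0:640]
    p=cv2.undistortPointsIter(np.stack([u.ravel(),v.ravel()],1).astype(np.float64)[:,None],k,d,None,None,(3,40,1e-8))[:,0]
    z=g["depth"].ravel().astype(float)
    c=np.c_[p*z[:,None],z]
    Rm=cv2.Rodrigues(np.array(g["rvec"],float))[0]
    w=(c-np.array(g["tvec"]).ravel())@Rm
    w[z==0]=np.nan
    return w.reshape(480,640,3)
def proj(g,P):
    k,d=K(g); return cv2.projectPoints(np.array(P,float).reshape(-1,3),np.array(g["rvec"],float),np.array(g["tvec"],float),k,d)[0][:,0]
def circ(P):
    A=np.c_[2*P,np.ones(len(P))];s=np.linalg.lstsq(A,(P**2).sum(1),rcond=None)[0]
    return s[:2],np.sqrt(s[2]+s[0]**2+s[1]**2)
E
python3 - <<'E'
from h import *
d=pickle.load(open("im0.pkl","rb"))
for n,pts in (("scene",[(183,255),(203,270),(201,246),(179,232),(361,234),(361,250),(225,240),(380,270),(445,250)]),("side",[(271,212),(271,195),(294,200),(311,180),(331,262),(331,280),(375,235),(395,235),(350,225),(314,320),(288,250)])):
    w=world(d[n])
    for p in pts: print(n,p,np.round(w[p[1],p[0]],0))
def up(n,c,s,name):
    x,y=c; f=d[n]["frame"][y-s:y+s,x-s:x+s]; cv2.imwrite(name,cv2.resize(f,(600,600),interpolation=cv2.INTER_CUBIC))
up("scene",(220,250),60,"pics/c1.png"); up("side",(330,220),75,"pics/c2.png")
E
```

```text
scene (183, 255) [604.  68.  54.]
scene (203, 270) [533.  50.  55.]
scene (201, 246) [546.  39. 110.]
scene (179, 232) [619.  61. 108.]
scene (361, 234) [ 425. -295.   71.]
scene (361, 250) [ 409. -285.   39.]
scene (225, 240) [647. -52.   9.]
scene (380, 270) [ 359. -303.    7.]
scene (445, 250) [ 280. -419.   70.]
side (271, 212) [446. -20.  61.]
side (271, 195) [452. -15. 101.]
side (294, 200) [ 220. -511.  325.]
side (311, 180) [610.  56.  78.]
side (331, 262) [ 414. -312.   72.]
side (331, 280) [ 408. -320.   36.]
side (375, 235) [ 271. -616.  302.]
side (395, 235) [ 292. -628.  300.]
side (350, 225) [ 255. -586.  308.]
side (314, 320) [ 285. -447.   68.]
side (288, 250) [ 407. -159.   33.]
```

View pics/c1.png

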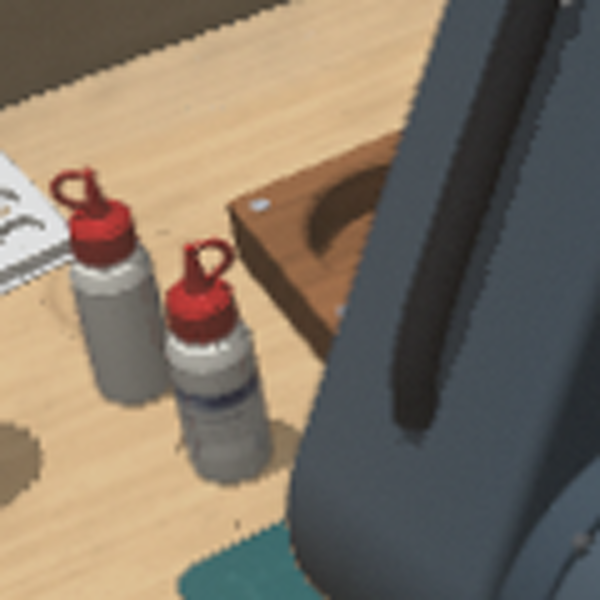

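View pics/c2.png

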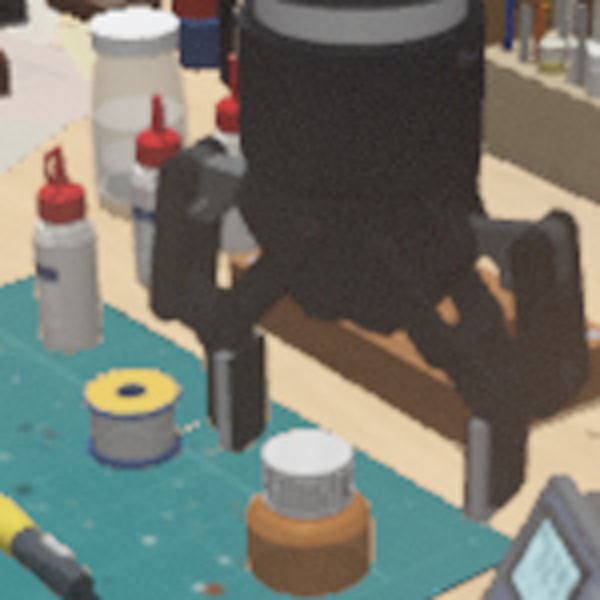

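```bash
python3 - <<'E'
from h import *
from rig import bot
d=pickle.load(open("im0.pkl","rb"))
g=d["wrist"];Rm=cv2.Rodrigues(g["rvec"])[0];s=bot.sense()
T=R.from_quat(s["tcp_rot"]).as_matrix()
print("tool axes\n",T.round(3)); print("cam in tool",T.T@(-Rm.T@g["tvec"]-s["ee_pos"]),"\ncam axes in tool\n",(T.T@Rm.T).round(3))
# obstacles higher than 120
w=np.concatenate([world(d[n]).reshape(-1,3) for n in("scene","side")])
for x0 in range(300,1000,100):
  r=[]
  for y0 in range(-600,500,100):
    m=(w[:,0]>x0)&(w[:,0]<x0+100)&(w[:,1]>y0)&(w[:,1]<y0+100)&(w[:,2]<900)
    r.append(int(np.percentile(w[m,2],99)) if m.sum()>5 else -1)
  print(x0,r)
E
```

```text
tool axes
 [[ 0.414 -0.91  -0.   ]
 [-0.91  -0.414  0.002]
 [-0.002 -0.    -1.   ]]
cam in tool [  -0.4473933   -82.05088766 -142.02882208] 
cam axes in tool
 [[ 1.     0.001  0.   ]
 [-0.001  0.947  0.32 ]
 [-0.    -0.32   0.947]]
300 [562, 70, 36, 37, 37, 25, 8, 10, 5, 5, 5]
400 [115, 116, 72, 74, 38, 119, 9, 10, 12, 11, 6]
500 [113, 113, 23, 34, 35, 38, 120, 132, 227, 216, 36]
600 [73, 68, 21, 36, 38, 40, 128, 254, 250, 224, 37]
700 [58, 343, 519, 520, 434, 409, 427, 321, 256, 238, 42]
800 [272, 389, 392, 390, 191, 148, 387, 473, 405, 393, 237]
900 [529, 528, 521, 513, 503, 518, 545, 575, 592, 438, 142]
```

{"op": "apply_moves", "data": {"rows": [[0,[0,0,-4],[0,0,0.143]],[0,[0,0,-4],[0,0,0.143]],[0,[0,0,-3],[0,0,0.143]],[0,[-4.4,-2.1,0],[0,0,0]],[0,[-4.4,-2.1,0],[0,0,0]]]}}

```text
clock: 0.65
ee_pos: [301.0, -481.3, 342.1]
tcp_rot: [-0.705, 0.709, -0.001, -0.0]
contact_force: [1.4, 0.6, -0.5]
finger_gap: 85.2
```

{"op": "apply_moves", "data": {"rows": [[0,[-4.4,-2.1,0],[0,0,0]],[0,[-4.4,-2.1,0],[0,0,0]],[0,[-4.4,-2.1,0],[0,0,0]],[0,[-4.4,-2.1,0],[0,0,0]],[0,[-4.4,-2.1,0],[0,0,0]]]}}

```text
clock: 1.15
ee_pos: [406.8, -259.2, 341.2]
tcp_rot: [-0.706, 0.708, 0.0, 0.0]
contact_force: [-0.4, -0.2, 1.2]
finger_gap: 85.1
```

{"op": "apply_moves", "data": {"rows": [[0,[-4.4,-2.1,0],[0,0,0]],[0,[-4.4,-2.1,0],[0,0,0]],[0,[-4.4,-2.1,0],[0,0,0]],[0,[0,0,0],[0,0,0]],[0,[0,0,0],[0,0,0]]]}}

```text
clock: 1.65
ee_pos: [469.8, -128.2, 341.1]
tcp_rot: [0.708, -0.707, -0.0, 0.0]
contact_force: [-0.1, -0.3, -0.2]
finger_gap: 85.4
```

```bash
python3 - <<'E'
from rig import bot, get_image
import cv2,pickle
d={}
for n in("scene","side","wrist"):
    g=get_image(n); d[n]=g; cv2.imwrite(f"pics/{n}1.png",g["frame"])
d["s"]=bot.sense();print(d["s"])
pickle.dump(d,open("im1.pkl","wb"))
E
```

```text
{'clock': 1.8, 'joint_positions': array([-5.00892449e-01,  2.14460176e-01,  1.61603492e+00, -5.04087687e-04,
        1.31141395e+00,  1.07396362e+00]), 'qvel': array([-1.41646841e-02,  6.09051034e-04, -2.45781024e-04,  5.13535653e-04,
        9.79383422e-05,  2.16001626e-03]), 'joint_efforts': array([ 5.84075656e-01, -3.07952821e+01, -1.94882369e+01,  2.64306657e-02,
        1.00185789e-02, -2.65653747e-03]), 'ee_pos': array([ 469.27671776, -130.5303333 ,  341.17145873]), 'tcp_rot': array([-7.05715790e-01,  7.08494982e-01,  8.28936397e-05, -2.78380594e-04]), 'contact_force': array([-0.27027731, -0.09536225,  0.14619691]), 'torque': array([-0.00031525, -0.00295855, -0.02712109]), 'finger_gap': 85.56509186826692}
```

View pics/wrist1.png

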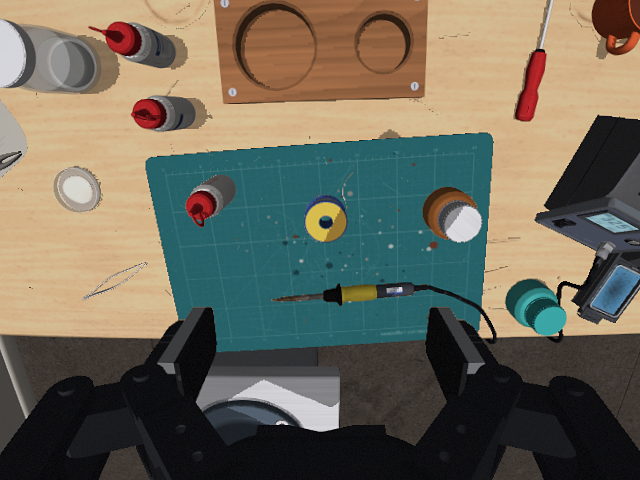

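View pics/side1.png

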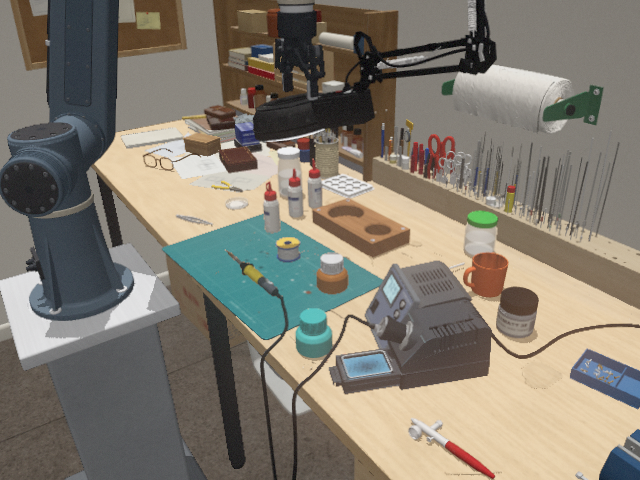

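The wrist view shows the whole job: target bottle at (205,200), pot at (455,222), wide pocket at (275,45), narrow pocket at (385,42). Two look-alike bottles stand off the mat, and a solder spool lies between the bottle and the pot. Next I'll fit positions.

```bash
cat > fit.py <<'E'
from h import *
from scipy.optimize import least_squares
def cyl(w,c0,r,z0,z1,rad=45):
    P=w.reshape(-1,3);m=(P[:,2]>z0)&(P[:,2]<z1)&(np.hypot(P[:,0]-c0[0],P[:,1]-c0[1])<rad)
    Q=P[m]
    f=lambda c:np.hypot(Q[:,0]-c[0],Q[:,1]-c[1])-r
    o=least_squares(f,c0,loss="soft_l1",f_scale=1.5)
    return o.x.round(1),len(Q),np.median(abs(o.fun if 0 else f(o.x))).round(2)
E
python3 - <<'E'
from fit import *
d=pickle.load(open("im1.pkl","rb"))
for n in("scene","side","wrist"):
    w=world(d[n])
    print(n,"bottle body",cyl(w,(455,-18),19,20,80),"cap",cyl(w,(455,-18),15,93,105,30))
    print("  pot glass",cyl(w,(415,-302),32,10,30,50),"lid",cyl(w,(415,-302),23.5,48,66,40))
    P=w.reshape(-1,3)
    m=(P[:,2]>65)&(P[:,2]<80)&(np.hypot(P[:,0]-415,P[:,1]+302)<35);print("  lid top",cv2.minEnclosingCircle(P[m,:2].astype(np.float32)),np.median(P[m,2]))
    m=(P[:,2]>28)&(P[:,2]<44)&(P[:,0]>540)&(P[:,0]<700)&(P[:,1]>-330)&(P[:,1]<20)
    if m.sum()>500: print("  top",m.sum(),np.median(P[m,2]),cv2.minAreaRect(P[m,:2].astype(np.float32)))
    print("  mat z",np.nanmedian(w[200:240,240:290,2]) if n=="wrist" else "")
# pockets: wrist image rims
w=world(d["wrist"]);f=d["wrist"]["frame"]
top=((w[...,2]>31)&(w[...,2]<41)).astype(np.uint8)
cv2.imwrite("pics/top.png",cv2.resize(np.hstack([f[0:120,200:440],cv2.cvtColor(top[0:120,200:440]*255,8)]),(800,200)))
for (u,v) in((275,45),(385,42)):print(w[v,u])
E
```

```text
scene bottle body (array([ 4.548e+02, -3.000e-01]), 217, np.float64(0.89)) cap (array([ 4.552e+02, -1.000e-01]), 39, np.float64(1.08))
  pot glass (array([ 425.4, -296.7]), 167, np.float64(0.91)) lid (array([ 425.4, -296.8]), 125, np.float64(1.13))
  lid top ((422.87115478515625, -294.81341552734375), 24.182363510131836) 72.20719949018734
  top 1888 37.226031623279766 ((621.0857543945312, -143.49819946289062), (125.57331085205078, 211.1737060546875), 2.3115651607513428)
  mat z 
side bottle body (array([456.,  -3.]), 368, np.float64(1.21)) cap (array([447. , -25.1]), 75, np.float64(3.7))
  pot glass (array([ 426.8, -297.1]), 262, np.float64(0.92)) lid (array([ 426.8, -297.2]), 175, np.float64(0.96))
  lid top ((425.6701354980469, -300.99658203125), 25.192989349365234) 69.80875765972293
  top 1769 34.88604507965931 ((620.388916015625, -116.21324157714844), (122.44303894042969, 276.0665588378906), 2.0524210929870605)
  mat z 
wrist bottle body (array([453.7,  -1. ]), 614, np.float64(0.27)) cap (array([466.1, -15.5]), 333, np.float64(6.02))
  pot glass (array([ 424.7, -296.4]), 258, np.float64(0.22)) lid (array([ 423.9, -296.1]), 247, np.float64(0.41))
  lid top ((424.7837829589844, -295.05078125), 23.41350555419922) 70.46502949495921
  top 13334 35.47836336898979 ((615.61083984375, -131.71897888183594), (107.44412231445312, 231.39862060546875), 1.4092332124710083)
  mat z 2.8437012522330245
[624.46469357 -76.97051327   5.06876579]
[ 627.63842805 -205.69226034    5.60877742]
```

View pics/top.png

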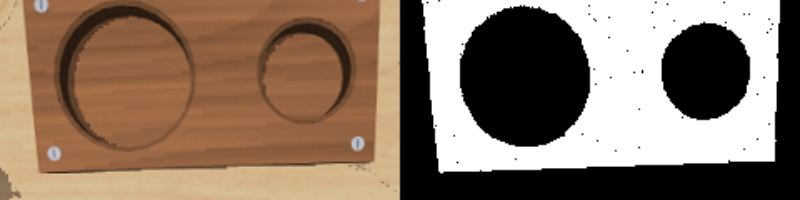

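```bash
python3 - <<'E'
from fit import *
d=pickle.load(open("im1.pkl","rb"));g=d["wrist"]
w=world(g)
top=((w[...,2]>31.5)&(w[...,2]<41)).astype(np.uint8)
inv=(1-top)[0:110,:]
n,l,st,c=cv2.connectedComponentsWithStats(inv)
Rm=cv2.Rodrigues(g["rvec"])[0];k,dd=K(g);C=-Rm.T@g["tvec"].ravel()
res=[]
for i in range(1,n):
    if 800<st[i,4]<12000 and 215<c[i][0]<430:
        ct=max(cv2.findContours((l==i).astype(np.uint8),0,1)[0],key=len)[:,0].astype(float)
        p=cv2.undistortPoints(ct[:,None],k,dd)[:,0]
        ray=np.c_[p,np.ones(len(p))]@Rm
        X=C+ray*((35-C[2])/ray[:,2])[:,None]
        print(c[i],circ(X[:,:2])); res.append(circ(X[:,:2])[0])
v=res[0]-res[1];print(v,np.hypot(*v),np.degrees(np.arctan2(v[1],v[0])))
# refined others
print(cyl(w,(454,-1),19,20,80,25),cyl(w,(454,-1),15,92,104,19),cyl(w,(424.8,-296.4),32,8,30,38),cyl(w,(424.8,-296.4),23.5,48,67,27))
E
```

```text
[274.45164373  45.44036697] (array([618.51971637, -79.55296201]), np.float64(42.88572180710532))
[383.01144726  42.2473426 ] (array([ 622.25878401, -198.93311083]), np.float64(29.136541912245782))
[ -3.73906764 119.38014882] 119.43868954393436 91.79395640998918
(array([453.7,  -1. ]), 614, np.float64(0.27)) (array([453.3,  -0.5]), 249, np.float64(0.61)) (array([ 424.7, -296.4]), 280, np.float64(0.23)) (array([ 423.9, -296.1]), 266, np.float64(0.43))
```

{"op": "apply_moves", "data": {"rows": [[0,[-4.3,0.5,1.5],[0,0,0]],[0,[-4.3,0.5,1.5],[0,0,0]],[0,[-4.3,0.5,1.5],[0,0,0]],[0,[0,0,4],[0,0,0]],[0,[0,0,3],[0,0,0]]]}}

```text
clock: 2.3
ee_pos: [454.4, -0.6, 225.3]
tcp_rot: [-0.706, 0.708, -0.0, 0.0]
contact_force: [0.6, -0.2, -0.4]
finger_gap: 85.8
```

{"op": "apply_moves", "data": {"rows": [[0,[0,0,0],[0,0,0]],[0,[0,0,0],[0,0,0]]]}}

```text
clock: 2.5
ee_pos: [455.3, -1.6, 226.5]
tcp_rot: [-0.705, 0.709, 0.0, -0.0]
contact_force: [0.6, -0.1, 1.0]
finger_gap: 85.2
```

```bash
cat > look.py <<'E'
import sys
from fit import *
from rig import bot,get_image
def look(names,tag):
    d={n:get_image(n) for n in names}
    for n in names: cv2.imwrite(f"pics/{n}{tag}.png",d[n]["frame"])
    d["s"]=bot.sense();s=d["s"];pickle.dump(d,open(f"im{tag}.pkl","wb"))
    print(round(s["clock"],2),s["ee_pos"].round(1),R.from_quat(s["tcp_rot"]).as_matrix().round(3).tolist(),s["contact_force"].round(1),round(s["finger_gap"],1))
    return d
E
python3 - <<'E'
from look import *
d=look(["wrist","side"],"2")
for n in("wrist","side"):
    w=world(d[n]);print(cyl(w,(454,-1),19,20,80,25),cyl(w,(454,-1),15,92,104,19))
E
```

```text
2.6 [456.4  -1.6 227.8] [[-0.004, -1.0, 0.003], [-1.0, 0.004, -0.001], [0.001, -0.003, -1.0]] [-0.6 -0.4 -0.3] 85.2
(array([453.7,  -0.5]), 711, np.float64(0.25)) (array([453.7,  -0.8]), 450, np.float64(1.0))
(array([455.9,  -3.2]), 364, np.float64(1.32)) (array([456.6,  -1.9]), 60, np.float64(1.08))
```

View pics/wrist2.png

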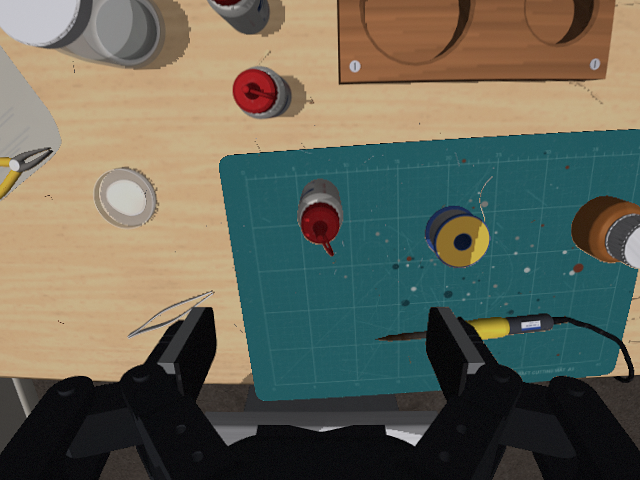

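The bottle at (320,210) is centred between the fingers, so I'm descending.

{"op": "apply_moves", "data": {"rows": [[0,[0,0.1,4],[0,0,0]],[0,[0,0,4],[0,0,0]],[0,[0,0,4],[0,0,0]],[0,[0,0,2.5],[0,0,0]],[0,[0,0,1.2],[0,0,0]]]}}

```text
clock: 3.1
ee_pos: [454.7, -1.1, 68.5]
tcp_rot: [-0.706, 0.708, -0.0, 0.0]
contact_force: [0.3, 0.3, 0.1]
finger_gap: 85.4
```

{"op": "apply_moves", "data": {"rows": [[0,[0,0,0],[0,0,0]],[255,[0,0,0],[0,0,0]],[255,[0,0,0],[0,0,0]],[255,[0,0,0],[0,0,0]],[255,[0,0,0],[0,0,0]]], "grip_force": 30}}

```text
clock: 3.6
ee_pos: [454.9, -0.6, 70.5]
tcp_rot: [-0.706, 0.708, -0.001, 0.001]
contact_force: [-0.2, -0.4, 5.2]
finger_gap: 37.0
```

{"op": "apply_moves", "data": {"rows": [[255,[0,0,0],[0,0,0]],[255,[0,0,0],[0,0,0]],[255,[0,0,0],[0,0,0]]]}}

```text
clock: 3.9
ee_pos: [454.9, -0.6, 70.5]
tcp_rot: [-0.706, 0.708, -0.001, 0.001]
contact_force: [-0.2, -0.4, 5.7]
finger_gap: 37.1
```

```bash
python3 - <<'E'
from look import *
d=look(["wrist","side"],"3")
E
```

```text
4.0 [454.9  -0.6  70.5] [[-0.002, -1.0, 0.003], [-1.0, 0.002, -0.001], [0.001, -0.003, -1.0]] [-0.2 -1.3  5.3] 37.0
```

View pics/side3.png

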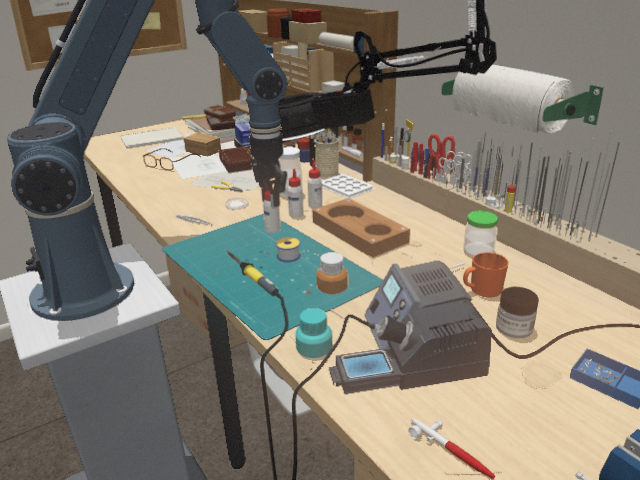

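{"op": "apply_moves", "data": {"rows": [[255,[0,0,-1],[0,0,0]],[255,[0,0,-3],[0,0,0]],[255,[0,0,-3],[0,0,0]],[255,[0,0,-3],[0,0,0]],[255,[0,0,0],[0,0,0]]]}}

```text
clock: 4.5
ee_pos: [456.4, -0.8, 173.3]
tcp_rot: [-0.706, 0.708, -0.004, 0.002]
contact_force: [1.5, -0.3, -1.4]
finger_gap: 37.2
```

```bash
python3 - <<'E'
from look import *
d=look(["wrist","side","scene"],"4")
w=np.concatenate([world(d[n]).reshape(-1,3) for n in("scene","side")])
for y0 in range(-450,150,50):
    m=(w[:,1]>y0)&(w[:,1]<y0+50)&(w[:,2]>130)&(w[:,2]<800)&(w[:,0]>560)
    print(y0,m.sum(),np.percentile(w[m,0],[1,5,20]).round() if m.sum()>10 else "")
E
```

```text
4.65 [ 4.534e+02 -1.000e-01  1.693e+02] [[-0.002, -1.0, -0.0], [-1.0, 0.002, 0.0], [-0.0, 0.0, -1.0]] [ 1.   0.7 -1.1] 37.0
-450 5967 [805. 808. 815.]
-400 5225 [749. 773. 810.]
-350 6492 [732. 740. 758.]
-300 4696 [750. 762. 776.]
-250 2551 [752. 766. 807.]
-200 1270 [757. 768. 775.]
-150 1860 [762. 768. 870.]
-100 1968 [766. 775. 937.]
-50 1998 [770. 775. 937.]
0 2296 [760. 772. 783.]
50 2853 [731. 738. 756.]
100 6509 [700. 714. 843.]
```

View pics/wrist4.png

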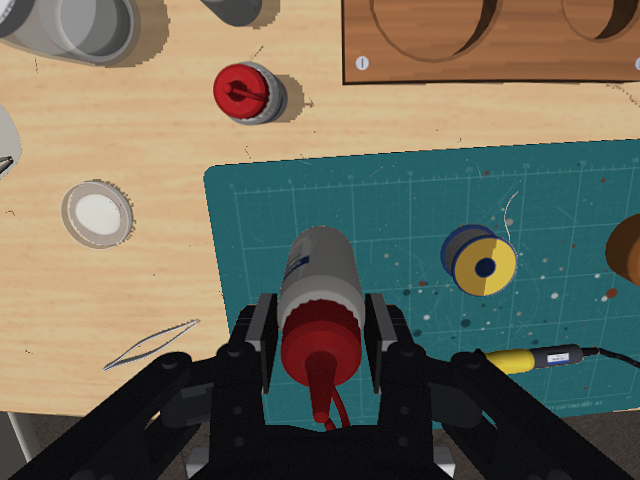

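View pics/side4.png

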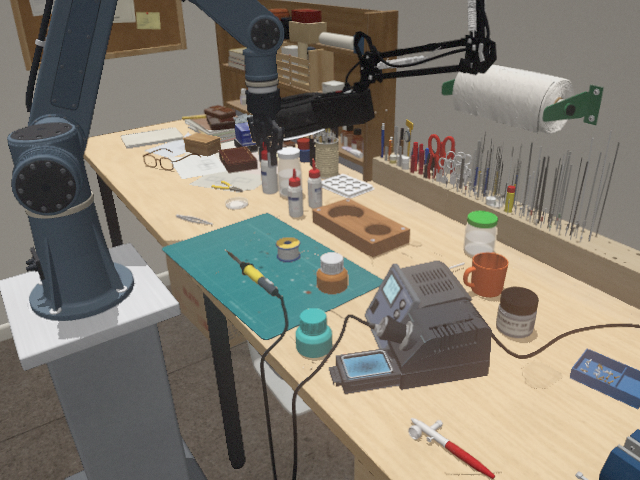

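{"op": "apply_moves", "data": {"rows": [[255,[0,0,0],[0,0,-0.13]],[255,[0,0,0],[0,0,-0.13]],[255,[0,0,0],[0,0,-0.13]],[255,[0,0,0],[0,0,-0.13]],[255,[0,0,0],[0,0,-0.13]]]}}

```text
clock: 5.15
ee_pos: [452.7, -0.0, 167.8]
tcp_rot: [0.897, -0.443, -0.002, 0.0]
contact_force: [0.3, -0.7, 0.1]
finger_gap: 36.6
```

{"op": "apply_moves", "data": {"rows": [[255,[0,0,0],[0,0,-0.13]],[255,[4,0.3,0],[0,0,0]],[255,[4,0.3,0],[0,0,0]],[255,[4,0.3,0],[0,0,0]],[255,[0,0,0],[0,0,0]]]}}

```text
clock: 5.65
ee_pos: [535.7, -96.5, 168.1]
tcp_rot: [0.922, -0.388, 0.002, 0.0]
contact_force: [0.3, -0.0, -0.8]
finger_gap: 37.1
```

```bash
python3 - <<'E'
from look import *
d=look(["wrist","side"],"5")
E
```

```text
5.75 [530.8 -92.4 167.4] [[0.701, -0.714, -0.004], [-0.714, -0.701, 0.002], [-0.004, 0.002, -1.0]] [-0.4 -0.2 -0.7] 37.5
```

View pics/wrist5.png

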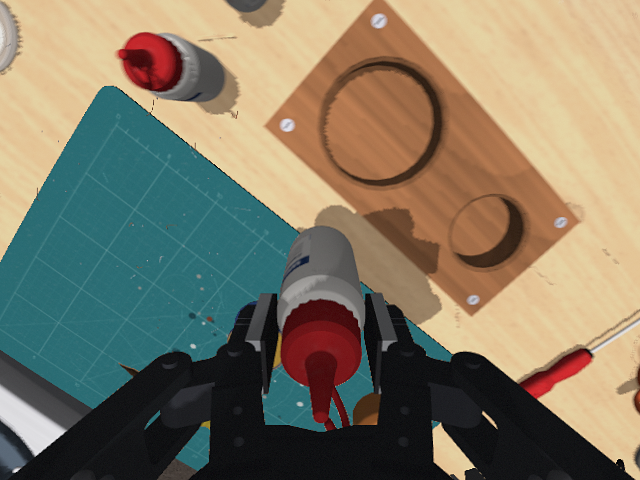

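```bash
cat > holes.py <<'E'
from look import *
def holes(g,est=((618.5,-79.5,43),(622.3,-199,29))):
    w=world(g);top=((w[...,2]>31.5)&(w[...,2]<41)).astype(np.uint8)
    Rm=cv2.Rodrigues(g["rvec"])[0];k,dd=K(g);C=-Rm.T@np.ravel(g["tvec"])
    cts=cv2.findContours(top,cv2.RETR_LIST,1)[0]
    for ct in cts:
        if len(ct)<60: continue
        p=cv2.undistortPoints(ct.astype(float),k,dd)[:,0];ray=np.c_[p,np.ones(len(p))]@Rm
        X=(C+ray*((35-C[2])/ray[:,2])[:,None])[:,:2]
        for e in est:
            if np.ptp(X[:,0])<2.5*e[2] and abs(X.mean(0)-e[:2]).max()<25: c,r=circ(X);print("hole",e,c.round(1),r.round(1))
E
python3 - <<'E'
from holes import *
d=look(["wrist"],"6"); holes(d["wrist"])
w=world(d["wrist"]);p=d["s"]["ee_pos"]
print("bottle rel",cyl(w,p[:2],19,p[2]-50,p[2]-10,26),p)
E
```

```text
5.8 [530.  -91.5 167.6] [[0.701, -0.713, -0.005], [-0.713, -0.701, 0.002], [-0.005, 0.002, -1.0]] [-0.5 -0.4 -1.6] 37.1
hole (622.3, -199, 29) [ 622.3 -197.5] 29.6
hole (618.5, -79.5, 43) [618.4 -78.9] 43.6
bottle rel (array([530.1, -92.1]), 1931, np.float64(0.14)) [529.98021906 -91.48008547 167.55286244]
```

{"op": "apply_moves", "data": {"rows": [[255,[3.5,0.2,0],[0,0,0]],[255,[3.5,0.2,0],[0,0,0]],[255,[3.5,0.2,0],[0,0,0]],[255,[3.5,0.2,0],[0,0,0]],[255,[0,0,0],[0,0,0]]]}}

```text
clock: 6.3
ee_pos: [626.4, -200.0, 168.6]
tcp_rot: [0.922, -0.387, 0.001, 0.0]
contact_force: [-0.6, -0.9, -0.4]
finger_gap: 37.2
```

{"op": "apply_moves", "data": {"rows": [[255,[0,0,0],[0,0,0]],[255,[0,0,0],[0,0,0]]]}}

```text
clock: 6.5
ee_pos: [622.5, -195.4, 168.4]
tcp_rot: [0.923, -0.386, -0.002, -0.0]
contact_force: [-0.2, 0.5, -0.5]
finger_gap: 36.9
```

```bash
python3 - <<'E'
from holes import *
d=look(["wrist","side"],"7"); holes(d["wrist"])
w=world(d["wrist"]);p=d["s"]["ee_pos"]
print("bottle rel",cyl(w,p[:2],19,p[2]-50,p[2]-10,26))
E
```

```text
6.6 [ 623.1 -195.8  169. ] [[0.703, -0.712, -0.002], [-0.712, -0.703, 0.001], [-0.002, 0.001, -1.0]] [-0.5 -0.9 -1.7] 36.7
hole (618.5, -79.5, 43) [619.6 -80.3] 43.6
bottle rel (array([ 621.8, -195.1]), 1931, np.float64(0.14))
```

View pics/side7.png

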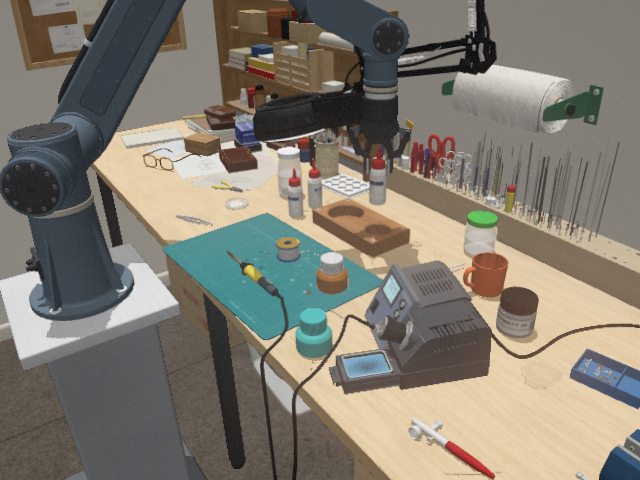

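{"op": "apply_moves", "data": {"rows": [[255,[0.2,0.2,2],[0,0,0]],[255,[0,0,3],[0,0,0]],[255,[0,0,2.5],[0,0,0]],[255,[0,0,1],[0,0,0]],[255,[0,0,0],[0,0,0]]]}}

```text
clock: 7.1
ee_pos: [622.9, -199.1, 82.9]
tcp_rot: [0.923, -0.386, -0.002, -0.0]
contact_force: [-0.6, 0.0, -1.3]
finger_gap: 37.4
```

{"op": "apply_moves", "data": {"rows": [[255,[0,0,0.3],[0,0,0]],[255,[0,0,0.3],[0,0,0]],[255,[0,0,0.2],[0,0,0]],[255,[0,0,0],[0,0,0]]]}}

```text
clock: 7.5
ee_pos: [624.5, -200.4, 76.7]
tcp_rot: [0.922, -0.386, 0.0, 0.0]
contact_force: [-1.1, -0.3, 0.0]
finger_gap: 37.1
```

{"op": "apply_moves", "data": {"rows": [[255,[0,0,0.2],[0,0,0]],[255,[0,0,0],[0,0,0]],[255,[0,0,0],[0,0,0]]]}}

```text
clock: 7.8
ee_pos: [624.3, -200.3, 74.3]
tcp_rot: [0.922, -0.386, -0.0, -0.0]
contact_force: [0.3, 0.6, -0.2]
finger_gap: 37.1
```

```bash
python3 - <<'E'
from look import *
d=look(["wrist","side"],"8")
w=world(d["wrist"]);p=d["s"]["ee_pos"]
print("bottle",cyl(w,p[:2],19,38,p[2]-4,26))
x,y=378,220;cv2.imwrite("pics/c8.png",cv2.resize(d["side"]["frame"][y-70:y+50,x-60:x+60],(600,600),interpolation=2))
E
```

```text
7.9 [ 624.4 -200.4   74.4] [[0.702, -0.712, 0.0], [-0.712, -0.702, -0.0], [0.0, -0.0, -1.0]] [ 0.7 -0.  -0.3] 37.2
bottle (array([ 623.7, -200.1]), 1795, np.float64(0.14))
```

View pics/c8.png

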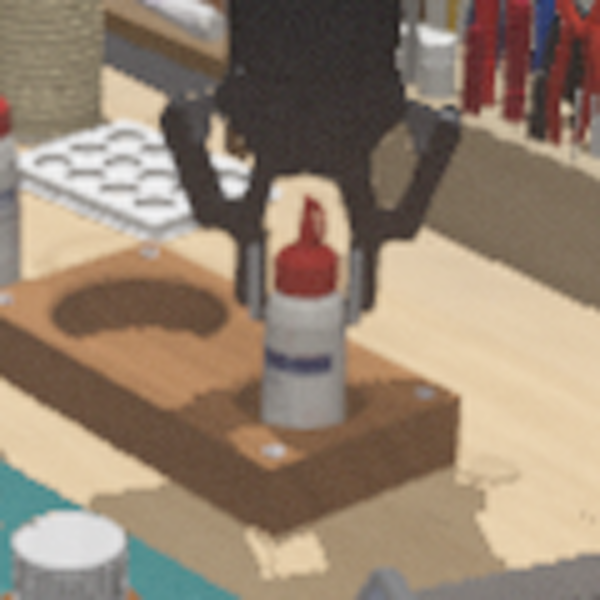

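View pics/wrist8.png

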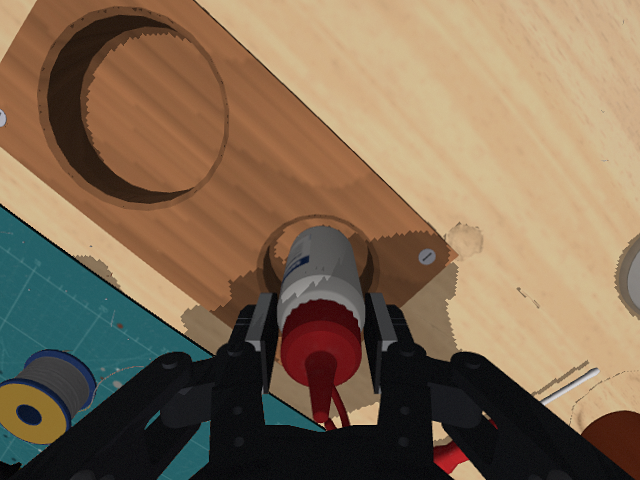

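The bottle is inside the narrow pocket, with clear space all round at (318,240). I'll creep down until it touches.

{"op": "apply_moves", "data": {"rows": [[255,[-0.1,0,0.1],[0,0,0]],[255,[0,0,0],[0,0,0]]]}}

```text
clock: 8.1
ee_pos: [624.0, -199.9, 73.7]
tcp_rot: [0.922, -0.386, 0.001, 0.0]
contact_force: [-0.2, 0.3, 0.7]
finger_gap: 36.8
```

{"op": "apply_moves", "data": {"rows": [[255,[0,0,0.1],[0,0,0]],[255,[0,0,0],[0,0,0]]]}}

```text
clock: 8.3
ee_pos: [624.1, -200.0, 73.6]
tcp_rot: [0.922, -0.386, 0.001, 0.0]
contact_force: [-0.2, -0.8, 5.5]
finger_gap: 37.0
```

{"op": "apply_moves", "data": {"rows": [[255,[0,0,0.1],[0,0,0]],[255,[0,0,0],[0,0,0]]]}}

```text
clock: 8.5
ee_pos: [624.1, -200.1, 73.6]
tcp_rot: [0.922, -0.386, 0.001, 0.0]
contact_force: [-1.8, -0.0, 10.0]
finger_gap: 37.3
```

Contact with the floor. I'm backing off slightly, then releasing and rising.

{"op": "apply_moves", "data": {"rows": [[255,[0,0,-0.2],[0,0,0]],[200,[0,0,0],[0,0,0]],[0,[0,0,0],[0,0,0]],[0,[0,0,0],[0,0,0]],[0,[0,0,0],[0,0,0]]]}}

```text
clock: 9.0
ee_pos: [623.4, -199.5, 72.9]
tcp_rot: [0.922, -0.386, -0.0, -0.0]
contact_force: [-0.3, -0.2, -0.0]
finger_gap: 78.5
```

{"op": "apply_moves", "data": {"rows": [[0,[0,0,0],[0,0,0]],[0,[0,0,-1],[0,0,0]],[0,[0,0,-3],[0,0,0]],[0,[0,0,-4],[0,0,0]],[0,[0,0,-4],[0,0,0]]]}}

```text
clock: 9.5
ee_pos: [623.3, -199.5, 194.7]
tcp_rot: [0.922, -0.386, -0.0, -0.0]
contact_force: [0.7, 0.3, 0.2]
finger_gap: 85.7
```

```bash
python3 - <<'E'
from look import *
d=look(["wrist","side"],"9")
for n in("wrist","side"):
    w=world(d[n])
    print("bottle",cyl(w,(623.7,-200.1),19,40,80,26),cyl(w,(623.7,-200),15,96,107,19), "pot",cyl(w,(424.8,-296.4),32,8,30,38),cyl(w,(424.8,-296.4),23.5,48,67,27))
x,y=378,220;cv2.imwrite("pics/c9.png",cv2.resize(d["side"]["frame"][y-70:y+50,x-60:x+60],(600,600),interpolation=2))
E
```

```text
9.6 [ 627.6 -201.5  201. ] [[0.702, -0.712, 0.013], [-0.712, -0.702, -0.007], [0.014, -0.004, -1.0]] [0.2 0.4 0.4] 85.4
bottle (array([ 623.1, -199.7]), 614, np.float64(0.25)) (array([ 622.8, -200.2]), 564, np.float64(0.85)) pot (array([ 424.7, -296.1]), 818, np.float64(0.34)) (array([ 423.9, -296.3]), 663, np.float64(0.49))
bottle (array([ 624.6, -202.5]), 263, np.float64(1.25)) (array([ 625.6, -202.2]), 64, np.float64(1.3)) pot (array([ 426.7, -296.9]), 282, np.float64(0.84)) (array([ 426.9, -296.8]), 183, np.float64(0.96))
```

View pics/c9.png

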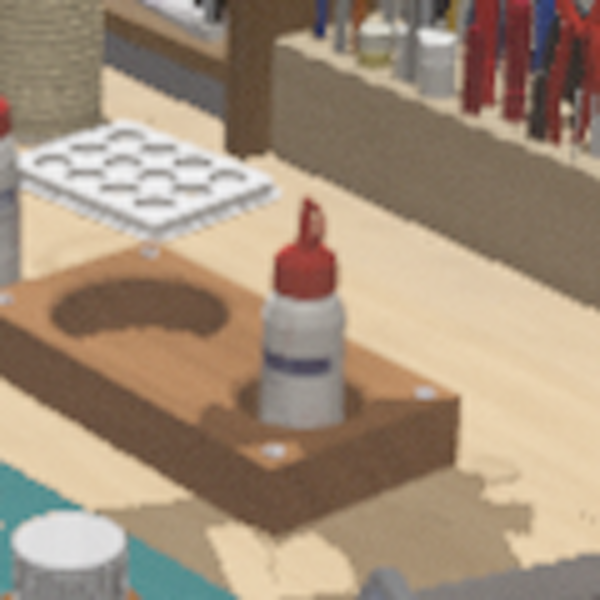

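View pics/wrist9.png

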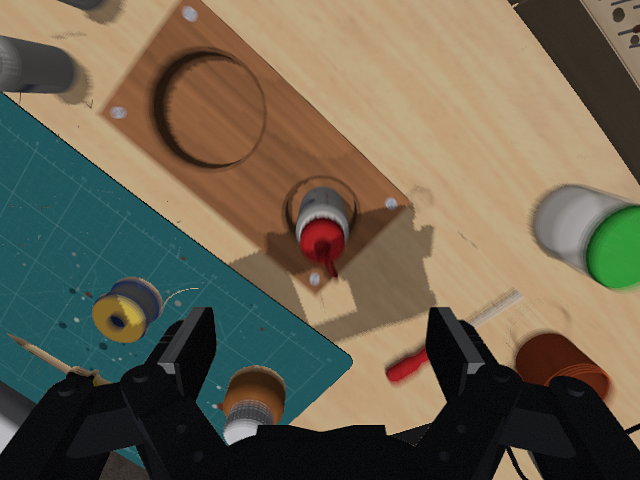

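The bottle stands upright, centred in the narrow pocket. Now I'm moving over the pot.

{"op": "apply_moves", "data": {"rows": [[0,[-1.4,4.2,0],[0,0,0]],[0,[-1.4,4.2,0],[0,0,0]],[0,[-1.4,4.2,0],[0,0,0]],[0,[-1.4,4.2,0],[0,0,0]],[0,[-1.4,4.2,0],[0,0,0]]]}}

```text
clock: 10.1
ee_pos: [423.3, -297.5, 193.6]
tcp_rot: [0.923, -0.386, 0.0, 0.0]
contact_force: [0.3, -0.8, 0.2]
finger_gap: 85.5
```

{"op": "apply_moves", "data": {"rows": [[0,[0,0,1],[0,0,0]],[0,[0,0,1],[0,0,0]],[0,[0,0,0],[0,0,0]],[0,[0,0,0],[0,0,0]]]}}

```text
clock: 10.5
ee_pos: [425.9, -296.4, 172.8]
tcp_rot: [0.923, -0.385, -0.0, -0.0]
contact_force: [0.3, -0.1, 0.6]
finger_gap: 85.6
```

```bash
python3 - <<'E'
from look import *
d=look(["wrist","side"],"10")
for n in("wrist",):
    w=world(d[n])
    print("pot",cyl(w,(424.8,-296.4),32,8,30,38),cyl(w,(424.8,-296.4),23.5,48,67,27))
E
```

```text
10.6 [ 426.  -296.6  173.3] [[0.703, -0.711, 0.0], [-0.711, -0.703, -0.0], [0.0, -0.0, -1.0]] [ 0.5  0.4 -0.1] 85.4
pot (array([ 424.1, -295.9]), 292, np.float64(0.11)) (array([ 424.1, -295.9]), 352, np.float64(0.39))
```

View pics/wrist10.png

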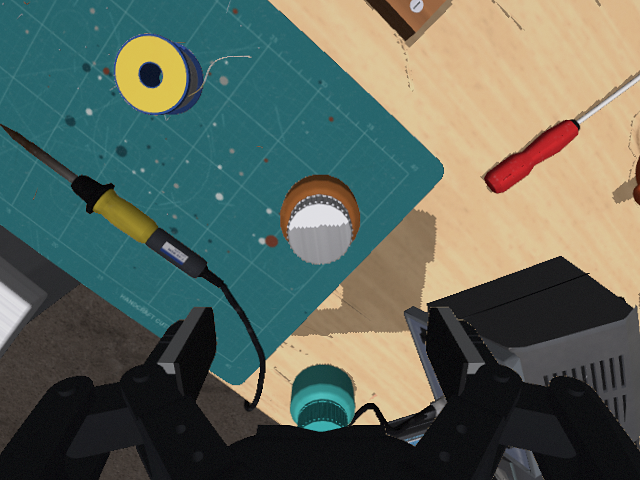

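View pics/side10.png

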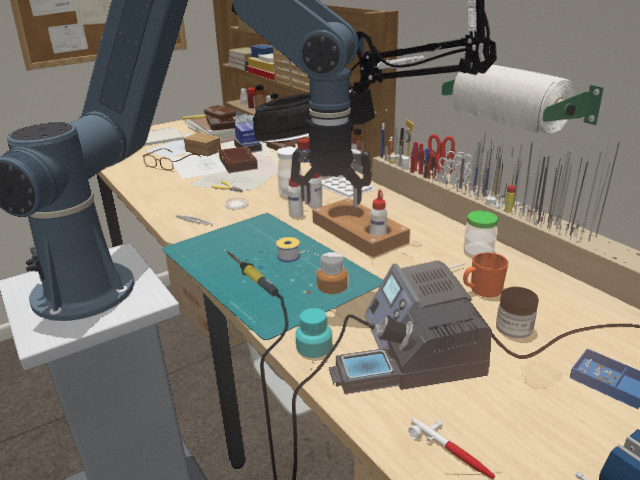

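The pot is centred at (320,220) with the jaws open, and the station sits to the lower right. I'll check the clearance to it.

```bash
python3 - <<'E'
from h import *
for t,n in(("10","wrist"),("10","side"),("1","wrist"),("1","side"),("9","side")):
    P=world(pickle.load(open(f"im{t}.pkl","rb"))[n]).reshape(-1,3)
    q=P[:,:2]-[424.3,-296.1]
    a=q@[.703,-.711];b=q@[-.711,-.703]
    m=(P[:,2]>30)&(P[:,2]<150)&(np.hypot(*q.T)>36)&(np.hypot(*q.T)<160)&(a>0)&(abs(b)<50)
    print(t,n,m.sum(), np.percentile(a[m],[1,10]).round() if m.sum() else "")
    m2=(P[:,2]>45)&(P[:,2]<150)&(P[:,0]>330)&(P[:,0]<540)&(P[:,1]<-330)&(P[:,1]>-480)
    if m2.sum(): print("   station ymax",np.percentile(P[m2,1],[90,99]), np.percentile(P[m2,0],[1,99]))
E
```

```text
10 wrist 0 
   station ymax [-443.95836435 -436.26294774] [338.02070608 538.8776819 ]
10 side 2 [15. 15.]
   station ymax [-439.97889615 -429.79722769] [333.28204696 526.50793607]
1 wrist 0 
   station ymax [-437.89075862 -427.22183111] [338.21153826 537.53725234]
1 side 1 [32. 32.]
   station ymax [-440.27828109 -430.06331855] [333.29250053 526.78510952]
9 side 2 [16. 17.]
   station ymax [-439.79134774 -430.19137469] [333.6829413  527.68284935]
```

{"op": "apply_moves", "data": {"rows": [[0,[-0.1,0.1,4],[0,0,0]],[0,[0,0,4],[0,0,0]],[0,[0,0,3],[0,0,0]],[0,[0,0,1.6],[0,0,0]],[0,[0,0,0],[0,0,0]]]}}

```text
clock: 11.1
ee_pos: [423.1, -295.7, 45.2]
tcp_rot: [0.923, -0.386, -0.002, -0.001]
contact_force: [-0.9, 0.5, 0.1]
finger_gap: 85.5
```

{"op": "apply_moves", "data": {"rows": [[0,[0,0,0],[0,0,0]],[255,[0,0,0],[0,0,0]],[255,[0,0,0],[0,0,0]],[255,[0,0,0],[0,0,0]],[255,[0,0,0],[0,0,0]]], "grip_force": 40}}

```text
clock: 11.6
ee_pos: [423.8, -297.4, 48.4]
tcp_rot: [0.922, -0.386, 0.001, 0.0]
contact_force: [-0.9, 0.4, 6.6]
finger_gap: 43.9
```

{"op": "apply_moves", "data": {"rows": [[255,[0,0,0],[0,0,0]],[255,[0,0,0],[0,0,0]]]}}

```text
clock: 11.8
ee_pos: [423.8, -297.4, 48.4]
tcp_rot: [0.922, -0.386, 0.001, 0.0]
contact_force: [-0.8, 1.1, 6.7]
finger_gap: 43.6
```

```bash
python3 - <<'E'
from look import *
d=look(["wrist","side"],"11")
E
```

```text
11.9 [ 423.9 -297.5   48.5] [[0.702, -0.713, 0.001], [-0.713, -0.702, -0.001], [0.002, -0.0, -1.0]] [-0.5  1.1  6.1] 44.1
```

View pics/wrist11.png

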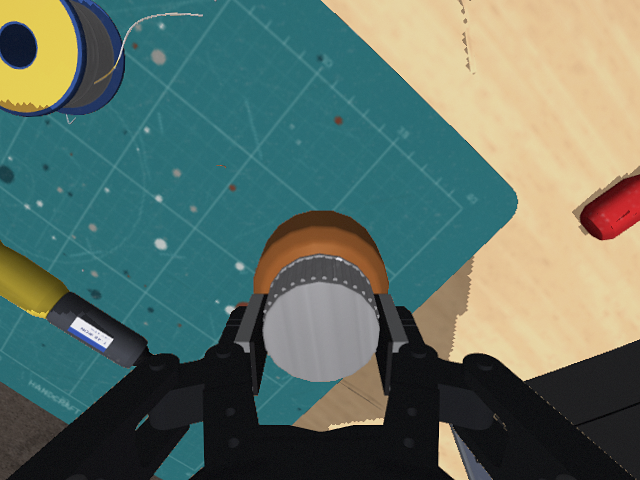

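{"op": "apply_moves", "data": {"rows": [[255,[0,0,-0.5],[0,0,0]],[255,[0,0,-1.5],[0,0,0]],[255,[0,0,-3],[0,0,0]],[255,[0,0,-4],[0,0,0]],[255,[0,0,0],[0,0,0]]]}}

```text
clock: 12.4
ee_pos: [425.8, -299.5, 141.8]
tcp_rot: [0.922, -0.386, 0.005, 0.002]
contact_force: [0.5, -0.3, -2.1]
finger_gap: 43.7
```

{"op": "apply_moves", "data": {"rows": [[255,[0,0,-2],[0,0,0]],[255,[0,0,0],[0,0,0]]]}}

```text
clock: 12.6
ee_pos: [424.2, -297.9, 158.8]
tcp_rot: [0.922, -0.386, 0.002, 0.001]
contact_force: [-0.3, 0.1, -2.1]
finger_gap: 43.7
```

```bash
python3 - <<'E'
from look import *
d=look(["wrist","side"],"12")
w=world(d["wrist"]);p=d["s"]["ee_pos"]
print("glass",cyl(w,p[:2],32,p[2]-38,p[2]-17,40))
x,y=331,230;cv2.imwrite("pics/c12.png",cv2.resize(d["side"]["frame"][y-80:y+80,x-80:x+80],(600,600),interpolation=2))
E
```

```text
12.7 [ 423.2 -296.9  156.9] [[0.702, -0.713, -0.0], [-0.713, -0.702, 0.0], [-0.0, 0.0, -1.0]] [ 0.1  0.8 -1.4] 43.6
glass (array([ 425.1, -296.2]), 1203, np.float64(0.13))
```

View pics/c12.png

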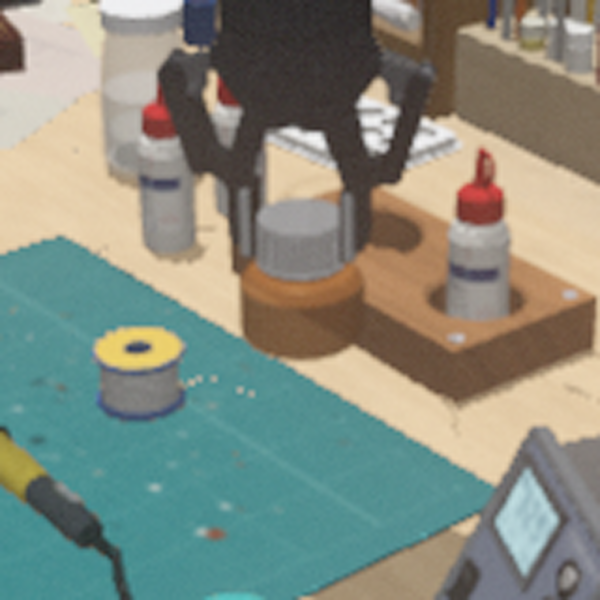

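{"op": "apply_moves", "data": {"rows": [[255,[-1.9,-4,0],[0,0,0]],[255,[-1.9,-4,0],[0,0,0]],[255,[-2,-4.2,0],[0,0,0]],[255,[1,-4.2,0],[0,0,0]],[255,[1,-4.2,0],[0,0,0]]]}}

```text
clock: 13.2
ee_pos: [543.0, -123.3, 155.6]
tcp_rot: [0.923, -0.386, -0.002, 0.0]
contact_force: [0.9, -1.9, -1.6]
finger_gap: 43.4
```

{"op": "apply_moves", "data": {"rows": [[255,[1,-4.2,0],[0,0,0]],[255,[0.7,-3,0],[0,0,0]],[255,[0.3,-1.2,0],[0,0,0]],[255,[0,0,0],[0,0,0]],[255,[0,0,0],[0,0,0]]]}}

```text
clock: 13.7
ee_pos: [615.5, -81.0, 155.9]
tcp_rot: [0.922, -0.386, -0.002, 0.0]
contact_force: [0.2, 0.0, -0.9]
finger_gap: 43.9
```

```bash
python3 - <<'E'
from holes import *
d=look(["wrist","side"],"13");holes(d["wrist"])
w=world(d["wrist"]);p=d["s"]["ee_pos"]
print("glass",cyl(w,p[:2],32,p[2]-38,p[2]-17,40))
x,y=350,200;cv2.imwrite("pics/c13.png",cv2.resize(d["side"]["frame"][y-80:y+80,x-80:x+80],(600,600),interpolation=2))
E
```

```text
13.8 [615.6 -81.6 156.6] [[0.701, -0.713, -0.003], [-0.713, -0.701, 0.0], [-0.002, 0.002, -1.0]] [ 0.5 -0.2 -1. ] 43.6
hole (622.3, -199, 29) [ 625.9 -195.6] 14.8
glass (array([616.3, -79.2]), 1262, np.float64(0.13))
```

View pics/c13.png

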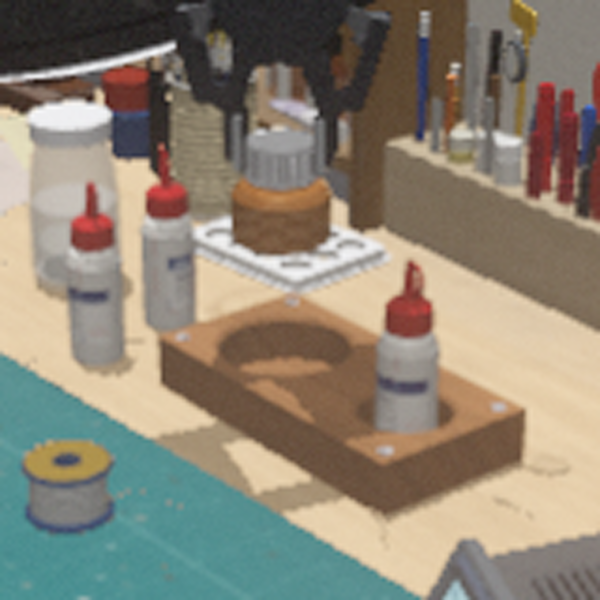

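View pics/wrist13.png

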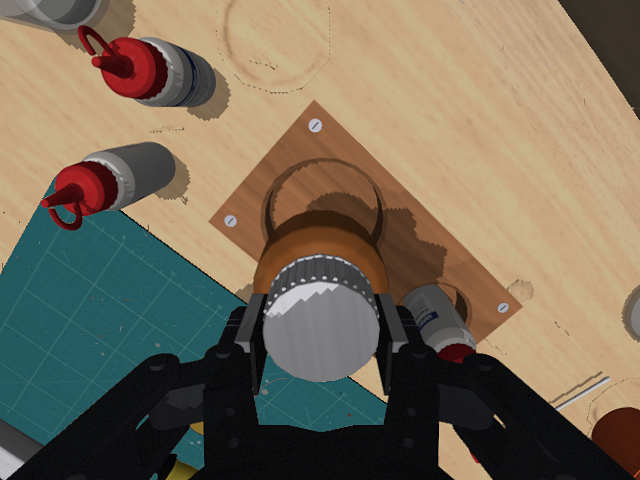

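The pot is over the wide pocket, level, with room around it and no conflict with the bottle. I'm lowering it.

{"op": "apply_moves", "data": {"rows": [[255,[0.2,-0.2,2.5],[0,0,0]],[255,[0,0,3],[0,0,0]],[255,[0,0,2.5],[0,0,0]],[255,[0,0,1],[0,0,0]],[255,[0,0,0],[0,0,0]]]}}

```text
clock: 14.3
ee_pos: [618.5, -81.3, 66.0]
tcp_rot: [0.922, -0.387, -0.002, 0.0]
contact_force: [0.2, -0.1, -2.0]
finger_gap: 43.2
```

{"op": "apply_moves", "data": {"rows": [[255,[0,0,0.3],[0,0,0]],[255,[0,0,0.3],[0,0,0]],[255,[0,0,0.3],[0,0,0]],[255,[0,0,0],[0,0,0]]]}}

```text
clock: 14.7
ee_pos: [620.4, -80.8, 58.6]
tcp_rot: [0.922, -0.386, 0.0, -0.0]
contact_force: [-0.8, -0.6, -1.4]
finger_gap: 43.7
```

```bash
python3 - <<'E'
from holes import *
d=look(["wrist","side"],"14")
w=world(d["wrist"]);p=d["s"]["ee_pos"]
print("lid",cyl(w,p[:2],23.5,p[2]+2,p[2]+15,30))
x,y=350,200;cv2.imwrite("pics/c14.png",cv2.resize(d["side"]["frame"][y-80:y+80,x-80:x+80],(600,600),interpolation=2))
E
```

```text
14.8 [620.4 -80.8  58.7] [[0.702, -0.712, 0.0], [-0.712, -0.702, -0.0], [0.0, -0.0, -1.0]] [-0.5  0.9 -2.3] 43.5
lid (array([621. , -79.6]), 1673, np.float64(0.51))
```

View pics/c14.png

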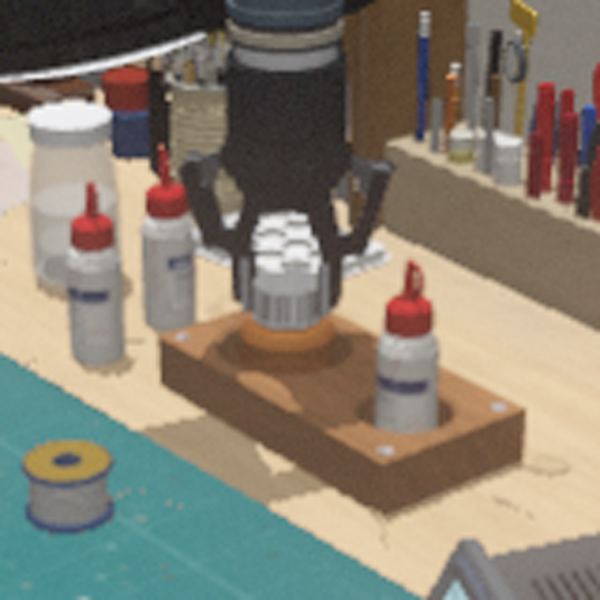

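View pics/wrist14.png

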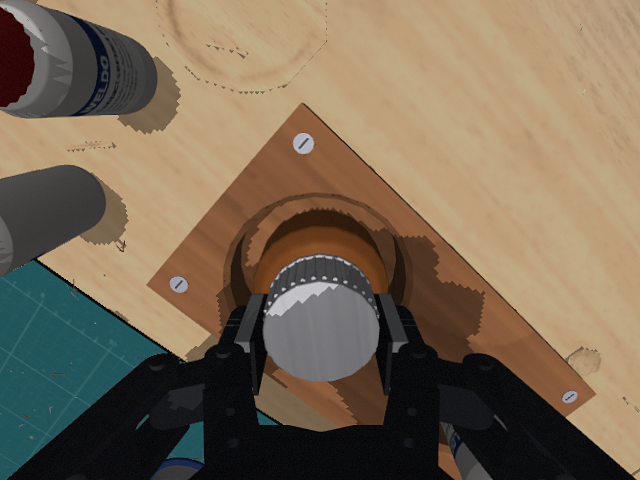

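The pot is inside the wide pocket. I'm creeping down to contact.

{"op": "apply_moves", "data": {"rows": [[255,[-0.1,0,0.3],[0,0,0]],[255,[0,0,0.2],[0,0,0]],[255,[0,0,0.1],[0,0,0]],[255,[0,0,0],[0,0,0]]]}}

```text
clock: 15.2
ee_pos: [619.4, -80.0, 52.0]
tcp_rot: [0.922, -0.386, -0.0, 0.0]
contact_force: [-0.1, -0.0, -1.2]
finger_gap: 43.7
```

{"op": "apply_moves", "data": {"rows": [[255,[0,0,0.1],[0,0,0]],[255,[0,0,0],[0,0,0]]]}}

```text
clock: 15.4
ee_pos: [619.7, -80.1, 51.6]
tcp_rot: [0.922, -0.386, 0.0, -0.0]
contact_force: [0.1, 0.3, -0.3]
finger_gap: 43.5
```

{"op": "apply_moves", "data": {"rows": [[255,[0,0,0.1],[0,0,0]],[255,[0,0,0],[0,0,0]]]}}

```text
clock: 15.6
ee_pos: [619.7, -80.0, 51.5]
tcp_rot: [0.922, -0.386, 0.0, -0.0]
contact_force: [-1.5, 0.4, 6.3]
finger_gap: 43.7
```

Contact. I'm releasing with a slight back-off, then rising clear.

{"op": "apply_moves", "data": {"rows": [[255,[0,0,-0.1],[0,0,0]],[200,[0,0,0],[0,0,0]],[0,[0,0,0],[0,0,0]],[0,[0,0,0],[0,0,0]],[0,[0,0,0],[0,0,0]]]}}

```text
clock: 16.1
ee_pos: [619.6, -80.1, 51.2]
tcp_rot: [0.922, -0.386, -0.0, 0.0]
contact_force: [0.2, 0.0, 0.4]
finger_gap: 84.4
```

{"op": "apply_moves", "data": {"rows": [[0,[0,0,0],[0,0,0]],[0,[0,0,-1],[0,0,0]],[0,[0,0,-3],[0,0,0]],[0,[0,0,-4],[0,0,0]],[0,[0,0,-4],[0,0,0]]]}}

```text
clock: 16.6
ee_pos: [619.2, -80.0, 172.8]
tcp_rot: [0.922, -0.386, -0.0, 0.0]
contact_force: [0.2, -0.2, -0.5]
finger_gap: 85.3
```

{"op": "apply_moves", "data": {"rows": [[0,[0,0,-3],[0,0,0]],[0,[0,0,-3],[0,0,0]],[0,[0,0,0],[0,0,0]],[0,[0,0,0],[0,0,0]]]}}

```text
clock: 17.0
ee_pos: [619.7, -80.1, 232.5]
tcp_rot: [0.922, -0.386, 0.001, -0.0]
contact_force: [0.6, -0.4, 0.6]
finger_gap: 85.4
```

```bash
python3 - <<'E'
from holes import *
d=look(["wrist","side","scene"],"15")
for n in("wrist","side"):
    w=world(d[n]);P=w.reshape(-1,3)
    print("bottle",cyl(w,(623,-200),19,40,80,26),"lid",cyl(w,(619.5,-80),23.5,50,69,29))
    m=np.hypot(P[:,0]-619.5,P[:,1]+80)<20;print("lid top z",np.nanpercentile(P[m,2],[10,50,90]).round(1))
    m=np.hypot(P[:,0]-623,P[:,1]+200)<9;print("nozzle top z",np.nanpercentile(P[m&(P[:,2]<200),2],[99]).round(1))
x,y=350,200;cv2.imwrite("pics/c15.png",cv2.resize(d["side"]["frame"][y-80:y+80,x-80:x+80],(600,600),interpolation=2))
E
```

```text
17.15 [618.5 -79.7 229.8] [[0.702, -0.712, -0.003], [-0.712, -0.702, 0.001], [-0.003, 0.002, -1.0]] [-0.1 -0.3  0.1] 85.5
bottle (array([ 623.4, -199.8]), 885, np.float64(0.27)) lid (array([619.7, -79.1]), 221, np.float64(0.39))
lid top z [ 73.5 312.3 318.6]
nozzle top z [119.1]
bottle (array([ 624.7, -202.8]), 265, np.float64(1.12)) lid (array([623.1, -80.6]), 137, np.float64(1.33))
lid top z [ 61.9 314.8 347.4]
nozzle top z [133.8]
```

View pics/c15.png

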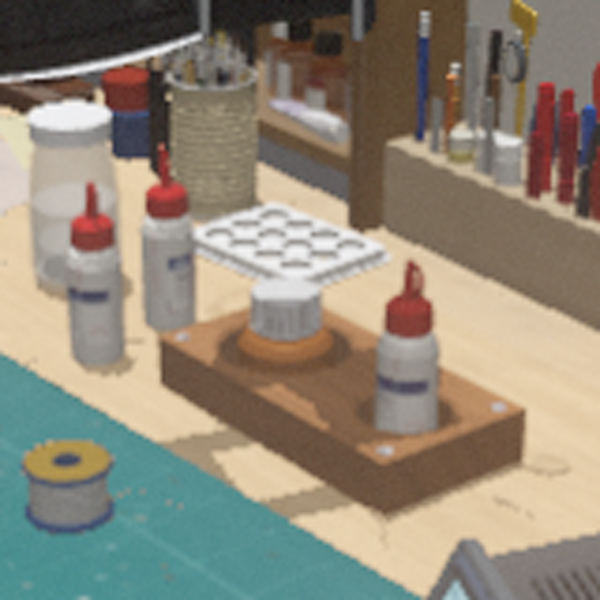

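View pics/wrist15.png

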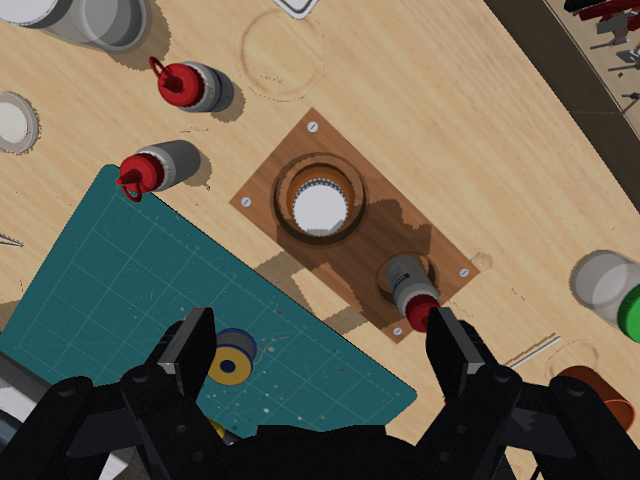

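Both stand upright in their pockets: pot at (320,205), bottle at (410,285) in the wrist view. The gripper is clear, so I'm handing in.

```bash
python3 -c "
from rig import bot
print(bot.close_job())"
```

```text
the job is handed in; nothing more can be done
None
```

The glue bottle nearest the base is in the narrow pocket and the amber flux pot is in the wide one. I moved them one at a time, bottle first, and kept both upright. Each was lowered until I felt the pocket floor (about 10 N and 6 N), then released. I handed in at about 17 s on the robot's clock.

- **Bottle:** in the last wrist-camera view it stood within about 2 mm of its pocket's centre, and the side view put its nozzle top at 134 mm. That fits standing on the floor, which would put it at 136 mm.
- **Pot:** the same wrist view put it within about 1 mm of its pocket's centre. I have no clean reading of its lid height: the readings over the lid were mixed with the gripper above it. The one plausible value, 73.5 mm, agrees with the expected 74 mm, and the side view shows it sitting level.
- **Disagreements:** the side camera's positions differed from the wrist camera's by 2–4 mm, and the wrist view gave a low nozzle height of 119 mm, probably because of its viewing angle.
- **Robot and other objects:** the gripper was open and clear of everything. The look-alike bottles, the turquoise pot and the rest were not touched.

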